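# Mark a jar with a sprung clip and bring it to the front of the carousel

## Robot

A 6-joint arm with a two-finger parallel gripper is mounted at the origin on the work surface. World frame = base frame: x ahead of the robot, y to its left, z up, the work surface at z = 0. Lengths are in m, angles in rad, forces in N, time in s.
With the tool pointing down it reaches from about 0.25 to 0.775 m from the base axis. Payload 4 kg.
Tool frame: the origin (TCP) lies at the centre of the arm's flange, where the gripper is bolted on; the fingertips stand 173 mm ahead of it and the grasp point (between the pads) lies 155 mm ahead of it; z points along the fingers, y is the line along which they close (so a half turn about z gives the same grasp; the last joint's range is limited). The gripper opens to 85 mm and grips with 20 to 120 N. Pads are 22 mm wide; open, the fingers measure 114 mm over their backs; the gripper's body (76 mm by 85 mm) begins 54 mm behind the grasp point. The pads swing forward as they close: fully open they stand 13 mm farther back than shut.
Start: joints at [1.037, 0.087, 1.371, -0, 1.684, -0.103], TCP at [0.23, 0.5, 0.405] pointing down, gripper open.
Joint ranges: [-3.1, 3.1], [-0.76, 2.03], [0.27, 2.55], [-1.08, 4.22], [0.17, 2.65], [-2.57, 2.57]. Speed limits (rad/s): [2.79, 2.79, 3.14, 3.14, 3.14, 3.14].

## Interface

Orientations are given as a unit quaternion [w, x, y, z].
In Python, from cell import get_state, get_image, get_calibration, robot gives the robot as it stands.
- The arm moves only by the tool arm_command, never from a script. Its argument "motion" is a list of rows, each a list of 5 numbers: the shift along the world's x, y, z in mm, then the turn about the world's z in degrees, then the finger opening in mm, from 0 to 85.4. In form: [[dx, dy, dz, spin, hand], ...]. A call has 1 to 20 rows; each row is the pose to reach, as a shift and turn from the pose commanded when the call began; what a row does not reach only later rows make up. A row lasts 1/10 s, in which the tool goes at most 50 mm and 8.59 degrees, less where a joint would pass 70% of its speed; a pose out of reach is approached as far as the arm can. A call with a gripper value outside its range is refused whole. The fingers move at their own pace and stop on an object; the grip force is fixed at half the most. Time passes only in rows, so rows that repeat a pose let the fingers close. It gives the time, the measured TCP pose, the force, the opening and the grip force at its end, in the units of the state.
- get_state(): the state, without advancing time (a new reading comes with each control period).
- get_image(name): name is "scene" or "top" or "wrist"; returns the picture (384x512x3 uint8, red, green, blue); there is no depth.
- get_calibration(name): a dict with "mtx" (3x3 intrinsics, pixels), "R" (3x3) and "t" (3): a world point X has camera coordinates R X + t. Camera axes: x right, y down, z forward; pixel columns grow to the right and rows downward; lengths in m; the calibration is good to about 2 mm. A picture is of the moment at which its call begins: read the wrist's pose just before it. get_calibration takes no time and is no camera call; for the wrist camera it gives the pose at the moment of the call.
- robot.job_done(): hands the job in; it is judged then, once.
The state is a dict: "clock": time; "joints": joint angles; "joint_velocities": joint speeds; "tau": joint torques, N m; "tcp_pos": TCP position; "ee_rot": TCP orientation; "wrist_force": force on the tool from outside, world axes, zero at the start; "wrist_torque": the same for the moment, N m; "opening": finger opening in m; "grip_force": force on a finger pad.
Only numpy, scipy, OpenCV 4.12 (cv2) and the standard library are available. Lean on these libraries where they do the work, as an engineer would, in place of code of your own. Each camera call takes 0.05 s, during which the arm holds its last target. There are 200 camera calls.

## Task

Mark the tall square jar on the carousel: squeeze the sprung clip that stands on the counter, and let it bite upright on the upright plate outside that jar, near the plate's middle and well down over it. Then take the carousel by its centre handle, turn it until that jar's plate lines up with the pointer tongue of the base, and finish while still gripping the handle, holding the carousel still with the clip left on. Leave the other things on the counter where they are.

Things in the scene. Friction and masses are not known exactly. Their poses are not given: they have to be found in the camera images.
- clip_mid (a point): pivot pin of the sprung steel clip, half-way up it. The clip stands upright on its two jaws, handles up, z up: 76 mm high, 34 mm wide along its own x, 70 g, same from both sides. Its pin is 38 mm above the jaws' ends. Two handle plates, 30 mm wide, flare up from the pin like a V, their tops 49 mm apart outside along its own y, 38 mm above the pin
- clip: the whole clip; origin between its jaws' ends. Squeezed along its y, 27 mm above the pin, with 15 to 25 N (10 N is just enough), the handles go parallel, 26 mm apart outside, and stop; the jaws below then gape 24 mm, and the room between them is 34 mm deep, up to the pin. Let go, springs shut the jaws to 2 mm or onto what is between them (about 5 N)
- plate_foot (a point): foot of the upright white plate at the turntable's rim, outside the square jar: 4 mm thick along its own x, 60 mm wide along y, 32 mm high. The point is the middle of its foot on the turntable, 26 mm above the counter; x points to the carousel's axis, 135 mm away, z up. Turns with the carousel. The three other plates, at quarter turns, are alike
- jar_lid (a point): top of the tall square glass jar, 36 mm square (lid 38), 88 mm high, fixed in the turntable 56 mm from the axis; the point is the centre of its lid. Between it and its plate 58 mm are free. The three other jars are round, 43 mm across, 57 mm high, at quarter turns
- carousel (a joint): turn of the carousel on its base, rad, anticlockwise seen from above; 0 when the square jar's plate is exactly at the pointer tongue. Starts between 0.5 and 1.2, turns both ways with slight friction (0.1 N m), stays where left. Turntable 284 mm across, top 26 mm above the counter
- handle_mid (a point): middle of the aluminium centre handle, a flat upright paddle on the carousel's axis, above the jars: 44 mm wide along its own x, 14 mm thick along its own y, 42 mm high. The point is 133 mm above the counter, 21 mm below the handle's top; turns with the carousel (its x points from the square jar's plate to the axis)
- carousel_base: the carousel's fixed round foot; origin on the axis at counter height. A grey pointer tongue, 22 mm wide and 10 mm high, sticks out from under the turntable along its own -x, to 186 mm from the axis: the carousel's front
- press: bystander: aluminium cookie press lying along its own y, about 230 mm long, 58 mm high; origin under its barrel's middle
- plate: bystander: round white melamine plate, 170 mm across, 18 mm high; origin at the centre of its underside
- spatula: bystander: grey spatula lying flat along its own x, 240 mm long; origin under it
- disc_0: bystander: steel press disc, 46 mm across, 4 mm thick, 14 mm hole
- disc_1: bystander: a second such disc
- tin: bystander: upright metal tin, 64 mm across, 85 mm high; origin at the centre of its underside
- cutter: bystander: steel ring cutter, 68 mm across, 28 mm high; origin at the centre of its underside

How it is judged:
By the outcome, as a careful person would: the job done as asked, in the order asked, and still so for the second after the job is handed in, while the arm keeps its last pose, push and grip.
It also fails if it takes over 58 s, if anything falls off the work surface, if the arm or the gripper's body presses on something with over 40 N, if the wrist force passes 120 N, or if a joint passes its speed limit or range.

## Working session

There is one attempt and no reset: what is moved stays moved. The work goes in short steps, Python scripts to look and compute and a tool call to move; the robot and the scene stay as the last step left them, time stands still between calls to the robot, and variables do not carry over. Pictures are saved under pics/ and viewed, at most 10 in all, crops included, and the job is handed in when it is done.

Besides the shell and the picture viewer there is one more tool, called after "Call:" as a command line: name --pt "numbers of a row" for each row, then --argument value for the rest. arm_command: Moves the arm, as the interface text tells. Its arguments: {"type":"object","properties":{"motion":{"type":"array","items":{"type":"array","items":{"type":"number"}}}},"required":["motion"]}

```bash
ls; mkdir -p pics
python3 - <<'E'
from cell import *
import cv2,numpy as np
a=get_image("scene");b=get_image("top")
cv2.imwrite("pics/s0.png",a[:,:,::-1]);cv2.imwrite("pics/t0.png",b[:,:,::-1])
for n in("scene","top","wrist"):
    c=get_calibration(n);print(n,c["mtx"],c["R"],c["t"],-c["R"].T@c["t"])
print(get_state())
E
```

```text
pics
scene [[399.02971413   0.         256.15792638]
 [  0.         399.02971413 187.85317278]
 [  0.           0.           1.        ]] [[ 0.85796713  0.5135561  -0.01235091]
 [ 0.40802377 -0.69587396 -0.5909958 ]
 [-0.31210417  0.50201551 -0.80658007]] [-0.49244295 -0.13098006  1.4095013 ] [ 0.91585408 -0.54584005  1.05338488]
top [[377.90402028   0.         248.78060703]
 [  0.         377.90402028 192.78347691]
 [  0.           0.           1.        ]] [[ 0.05727342 -0.99835403  0.00299636]
 [-0.97636789 -0.05663808 -0.20856143]
 [ 0.20838785  0.00901948 -0.97800468]] [0.01211119 0.54748024 1.08056852] [0.30867113 0.03335332 1.17094804]
wrist [[322.95269739   0.         252.45727054]
 [  0.         322.95269739 188.62925537]
 [  0.           0.           1.        ]] [[ 0.41765856  0.90860226 -0.00180329]
 [ 0.87351211 -0.40098079  0.27602717]
 [ 0.25007583 -0.1168603  -0.96114814]] [-0.54915993 -0.03407897  0.37809016] [0.16457853 0.52948668 0.37181708]
{'clock': 0.1, 'joints': array([ 1.03688622e+00,  8.79344573e-02,  1.37212570e+00,  8.58872346e-06,
        1.68363195e+00, -1.03094163e-01]), 'joint_velocities': array([ 1.14865699e-03, -6.63003070e-05, -2.50294216e-03,  3.11269426e-04,
        5.84088092e-04, -5.12984740e-04]), 'tau': array([ 2.82517962e-03, -3.53011358e+01, -3.14218140e+01, -3.98217352e-06,
        7.90620223e-03,  7.70534676e-07]), 'tcp_pos': array([0.22963658, 0.49965878, 0.40361519]), 'ee_rot': array([-3.32768136e-04,  2.13745406e-01,  9.76888837e-01, -9.95592439e-04]), 'wrist_force': array([-0.50036129,  1.08995159, -0.28595566]), 'wrist_torque': array([ 0.03247906,  0.00755057, -0.02588347]), 'grip_force': 0.0, 'opening': 0.08551140695949308}
```

View pics/s0.png

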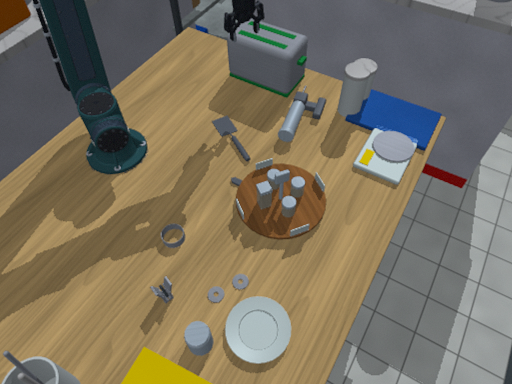

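View pics/t0.png

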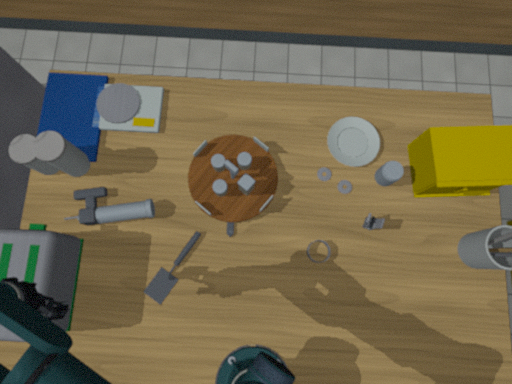

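The scene view shows the clip near (163,290), the carousel near (281,200), and the tongue near (236,182). In the top view the clip is near (373,223), the carousel near (233,178), the tongue near (231,228), and the square jar's lid near (246,183) with its plate near (268,205). Next I'll magnify both areas.

```bash
cat > h.py <<'E'
import cv2,numpy as np
from cell import *
def ray(cal,u,v):
    d=np.linalg.inv(cal["mtx"])@[u,v,1]; return -cal["R"].T@cal["t"], cal["R"].T@d
def onz(cal,u,v,z):
    o,d=ray(cal,u,v); return o+d*(z-o[2])/d[2]
def proj(cal,X):
    p=cal["mtx"]@(cal["R"]@np.array(X)+cal["t"]); return p[:2]/p[2]
E
python3 - <<'E'
from h import *
c=get_calibration("top");s=get_calibration("scene")
for n,u,v,z in[("car",233,178,.026),("tongue",231,232,.01),("plate",268,205,.058),("jar",246,183,.114),("clip",373,223,.06)]: print(n,onz(c,u,v,z).round(3))
print(onz(s,163,290,.038),onz(s,281,201,.026),onz(s,264,189,.114))
a=cv2.imread("pics/t0.png");b=cv2.imread("pics/s0.png")
R=lambda i,x,y,w,h,f:cv2.resize(i[y:y+h,x:x+w],None,fx=f,fy=f,interpolation=cv2.INTER_CUBIC)
o=np.zeros((600,800,3),np.uint8)
def put(i,x,y): o[y:y+i.shape[0],x:x+i.shape[1]]=i
put(R(a,180,125,105,115,4),0,0)   #420x460
put(R(a,350,205,45,35,4),0,462)
put(R(b,228,155,105,90,3.6),421,0)
put(R(b,140,265,50,50,5),421,330)
cv2.imwrite("pics/c0.png",o)
E
```

```text
car [0.597 0.096 0.026]
tongue [0.43  0.092 0.01 ]
plate [ 0.512 -0.016  0.058]
jar [0.562 0.053 0.114]
clip [ 0.475 -0.329  0.06 ]
[ 0.48209486 -0.32895379  0.038     ] [0.61111647 0.08919008 0.026     ] [0.57418728 0.04683212 0.114     ]Traceback (most recent call last):
  File "<stdin>", line 10, in <module>
  File "<stdin>", line 8, in put
ValueError: could not broadcast input array from shape (140,180,3) into shape (138,180,3)
```

Run:
```python
from h import *
a=cv2.imread("pics/t0.png");b=cv2.imread("pics/s0.png")
R=lambda i,x,y,w,h,f:cv2.resize(i[y:y+h,x:x+w],None,fx=f,fy=f,interpolation=cv2.INTER_CUBIC)
o=np.zeros((600,800,3),np.uint8)
def put(i,x,y): o[y:y+i.shape[0],x:x+i.shape[1]]=i
put(R(a,180,125,105,115,4),0,0)
put(R(a,350,205,45,34,4),0,462)
put(R(b,228,155,105,90,3.6),421,0)
put(R(b,140,265,50,50,5),421,330)
cv2.imwrite("pics/c0.png",o)
```

```text
(no output)
```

View pics/c0.png

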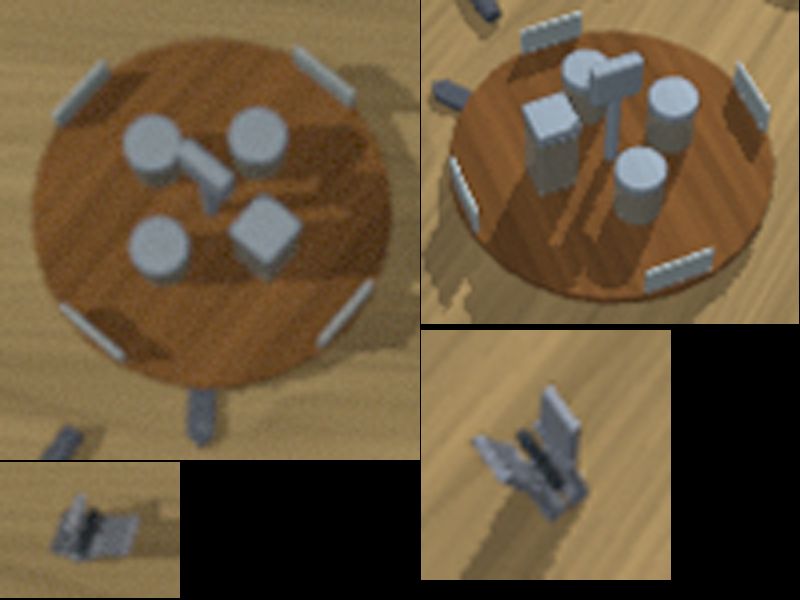

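The top-view crop shows the square jar at about crop (265,230) and its plate at crop (345,313), which is top pixel (266,203). The tongue is at crop (202,415). The clip's V opens roughly along the image's x, which is world y. I'll move above the clip and look from close by.

Call:
arm_command --pt "245 -830 -25 25 85" --pt "245 -830 -25 25 85" --pt "245 -830 -25 25 85" --pt "245 -830 -25 25 85" --pt "245 -830 -25 25 85" --pt "245 -830 -25 25 85" --pt "245 -830 -25 25 85" --pt "245 -830 -25 25 85" --pt "245 -830 -25 25 85" --pt "245 -830 -25 25 85" --pt "245 -830 -25 25 85" --pt "245 -830 -25 25 85" --pt "245 -830 -25 25 85" --pt "245 -830 -25 25 85" --pt "245 -830 -25 25 85" --pt "245 -830 -25 25 85" --pt "245 -830 -25 25 85" --pt "245 -830 -25 25 85" --pt "245 -830 -25 25 85" --pt "245 -830 -25 25 85"

```text
clock: 2.1
tcp_pos: [0.4746, -0.3303, 0.3787]
ee_rot: [-0.001, -0.002, 1.0, 0.001]
wrist_force: [0.6, 0.2, 0.2]
opening: 0.0851
grip_force: 0.0
```

Run:
```python
from h import *
s=get_state();c=get_calibration("wrist");im=get_image("wrist")
np.savez("w1.npz",**c)
print(s["clock"],s["tcp_pos"],s["ee_rot"],s["joints"],s["wrist_force"])
print(proj(c,[.478,-.329,.06]))
cv2.imwrite("pics/w1.png",cv2.resize(im[:,:,::-1],(768,576),interpolation=cv2.INTER_CUBIC))
```

```text
2.1 [ 0.47457063 -0.33030934  0.37873075] [-7.80792838e-04 -2.46321884e-03  9.99996109e-01  1.05132705e-03] [-7.06246649e-01  1.57093367e-01  1.34458296e+00  5.81466448e-04
  1.64247039e+00 -2.28192852e+00] [0.58507834 0.18778955 0.24326039]
[252.41722522 181.16044587]
```

View pics/w1.png

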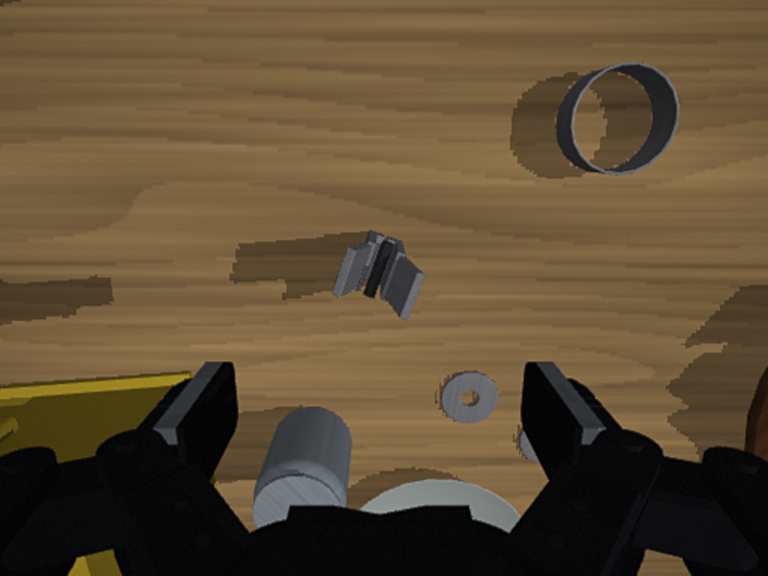

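The wrist view (scaled 1.5×) shows the clip with its top edges at left (333,294)–(352,247) and right (424,275)–(405,318). The pin line runs from (388,240) to (372,296). The tin and discs lie well away from it.

Run:
```python
from h import *
c=dict(np.load("w1.npz"))
P=lambda u,v,z:onz(c,u/1.5,v/1.5,z)
l=[P(333,294,.076),P(352,247,.076)];r=[P(405,318,.076),P(424,275,.076)]
for q in l+r: print(q.round(4))
print("width",np.linalg.norm(l[0]-l[1]),np.linalg.norm(r[0]-r[1]))
m=(sum(l)+sum(r))/4;print("mid",m)
for a,b in(l,r,[P(372,296,.038),P(388,240,.038)],[sum(r)/2,sum(l)/2]): d=b-a;print(np.degrees(np.arctan2(d[1],d[0])),np.linalg.norm(d))
print("pin",(P(372,296,.038)+P(388,240,.038))/2)
im=cv2.imread("pics/w1.png")[210:340,300:460]
cv2.imwrite("pics/c1.png",cv2.resize(im,None,fx=4.5,fy=4.5,interpolation=cv2.INTER_CUBIC))
# turntable and plates in top view
a=cv2.imread("pics/t0.png");t=get_calibration("top")
hsv=cv2.cvtColor(a,cv2.COLOR_BGR2HSV)
b,g,rr=[a[:,:,i].astype(int) for i in range(3)]
M=((rr-g>1.0*(g-b))|0>0)&(rr-b>25);M=M.astype(np.uint8)*255;M[:, :175]=0;M[:,290:]=0;M[:120]=0;M[245:]=0
M=cv2.morphologyEx(M,cv2.MORPH_OPEN,np.ones((3,3)))
cs=cv2.findContours(M,0,2)[0];k=cv2.convexHull(max(cs,key=cv2.contourArea))[:,0]
e=cv2.fitEllipse(k.astype(np.float32));print(e,proj(t,[.597,.096,.026]))
w=np.array([onz(t,u,v,.026)[:2] for u,v in k])
A=np.c_[2*w,np.ones(len(w))];x=np.linalg.lstsq(A,(w**2).sum(1),rcond=None)[0];print("centre",x[:2],"R",np.sqrt(x[2]+x[:2]@x[:2]))
```

```text
[ 0.4874 -0.3557  0.076 ]
[ 0.4593 -0.3443  0.076 ]
[ 0.5022 -0.3132  0.076 ]
[ 0.4757 -0.3028  0.076 ]
width 0.030311128817952566 0.028495824607403096
mid [ 0.4811388  -0.32899992  0.076     ]
157.88074906835413 0.030311128817952566
158.4111980835524 0.028495824607403096
164.8246623847278 0.03939834899278157
-110.31191566994947 0.0447822691489195
pin [ 0.48150606 -0.32812029  0.038     ]Traceback (most recent call last):
  File "<stdin>", line 19, in <module>
cv2.error: OpenCV(4.12.0) /io/opencv/modules/imgproc/src/shapedescr.cpp:361: error: (-201:Incorrect size of input array) There should be at least 5 points to fit the ellipse in function 'fitEllipseNoDirect'
```

View pics/c1.png

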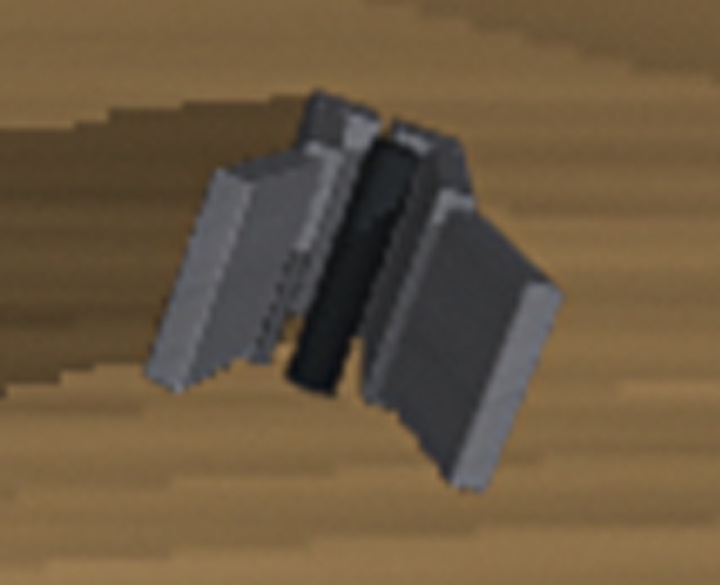

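The clip is centred at about (0.4805, −0.3285) with its y axis at about 68.4°. The measured widths (30 mm and ~45–49 mm) match the given sizes. I'll align and descend.

Call:
arm_command --pt "6 2 -40 -8 85" --pt "6 2 -80 -16 85" --pt "6 2 -100 -22 85" --pt "6 2 -100 -22 85" --pt "6 2 -130 -22 85" --pt "6 2 -150 -22 85" --pt "6 2 -161 -22 85" --pt "6 2 -161 -22 85" --pt "6 2 -161 -22 60" --pt "6 2 -161 -22 45" --pt "6 2 -161 -22 35" --pt "6 2 -161 -22 26" --pt "6 2 -161 -22 26" --pt "6 2 -161 -22 26" --pt "6 2 -161 -22 26" --pt "6 2 -161 -22 26"

```text
clock: 3.75
tcp_pos: [0.4819, -0.3305, 0.2245]
ee_rot: [0.005, 0.188, 0.982, -0.004]
wrist_force: [-1.9, -2.1, 11.6]
opening: 0.026
grip_force: 9.2
```

Run:
```python
from h import *
s=get_state();print(s["clock"],s["tcp_pos"],s["ee_rot"],s["opening"],s["grip_force"],s["wrist_force"])
c=get_calibration("wrist");im=get_image("wrist");np.savez("w2.npz",**c)
cv2.imwrite("pics/w2.png",im[:,:,::-1])
b=cv2.imread("pics/t0.png")
# colours for turntable vs counter
for u,v in[(200,170),(225,205),(260,170),(300,200),(240,240)]: print(b[v,u])
```

```text
3.75 [ 0.4819237  -0.33046626  0.22449317] [ 0.00460353  0.18820434  0.98211164 -0.00382903] 0.026019774706852426 9.230554103851318 [-1.94092337 -2.13499879 11.6408922 ]
[ 54  87 123]
[ 43  79 111]
[33 58 86]
[ 82 124 143]
[ 85 124 147]
```

View pics/w2.png

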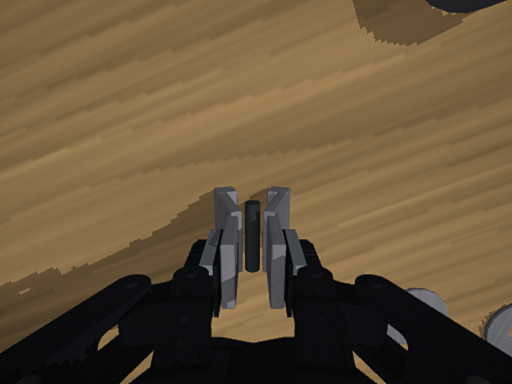

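The view shows the clip squeezed symmetrically between the pads, with the pin at (252,235) and the handles parallel. I'll tighten the grip slightly and lift.

Call:
arm_command --pt "0 0 3 0 24.5" --pt "0 0 3 0 24.5" --pt "0 0 3 0 24.5" --pt "0 0 30 0 24.5" --pt "0 0 60 0 24.5" --pt "0 0 90 0 24.5" --pt "0 0 90 0 24.5" --pt "0 0 90 0 24.5"

```text
clock: 4.6
tcp_pos: [0.4807, -0.3281, 0.3088]
ee_rot: [0.0, 0.188, 0.982, 0.0]
wrist_force: [-0.5, -0.1, -2.0]
opening: 0.0252
grip_force: 26.6
```

Run:
```python
from h import *
s=get_state();print(s["clock"],s["tcp_pos"],s["ee_rot"],s["opening"],s["grip_force"],s["wrist_force"])
c=get_calibration("wrist");im=get_image("wrist");np.savez("w3.npz",**c)
cv2.imwrite("pics/w3.png",im[:,:,::-1])
a=cv2.imread("pics/t0.png");t=get_calibration("top")
R=a[:,:,2].astype(float);B=a[:,:,0].astype(float);r=R/(B+1)
M=((r>2.0)*255).astype(np.uint8);M[:,:180]=0;M[:,286:]=0;M[:128]=0;M[238:]=0
M=cv2.morphologyEx(M,cv2.MORPH_OPEN,np.ones((3,3)))
k=cv2.convexHull(max(cv2.findContours(M,0,2)[0],key=cv2.contourArea))[:,0]
print(cv2.fitEllipse(k.astype(np.float32)))
w=np.array([onz(t,u,v,.026)[:2] for u,v in k])
A=np.c_[2*w,np.ones(len(w))];x=np.linalg.lstsq(A,(w**2).sum(1),rcond=None)[0];print("centre",x[:2],"R",np.sqrt(x[2]+x[:2]@x[:2]))
# tongue: grey dark
G=(np.ptp(a.astype(int),axis=2)<25).astype(np.uint8)*255
n,l,st,ce=cv2.connectedComponentsWithStats(G[120:245,175:290])
for i in range(1,n):
    if st[i,4]>12: print(st[i],ce[i]+[175,120],onz(t,*(ce[i]+[175,120]),.058)[:2],onz(t,*(ce[i]+[175,120]),.114)[:2])
```

```text
4.6 [ 0.48066941 -0.32808439  0.30882657] [2.59261982e-04 1.87985494e-01 9.82171770e-01 3.84347400e-05] 0.025228911641314848 26.568645536899567 [-0.4517578  -0.11907315 -2.04284247]
((232.58531188964844, 177.9342803955078), (87.4261703491211, 89.9616470336914), 79.81930541992188)
centre [0.60050148 0.09724553] R 0.14069240506325567
[78 17 16 15 82] [260.79268293 143.73170732] [0.70305705 0.01537147] [0.6832128  0.01627626]
[18 20 14 17 81] [199.82716049 148.13580247] [0.67779234 0.2025994 ] [0.65921933 0.19408348]
[ 62  32  15  17 209] [244.06220096 159.92822967] [0.64787268 0.06397249] [0.63080514 0.06243183]
[ 36  34  28  25 357] [223.65266106 164.55462185] [0.62952025 0.12542266] [0.61337615 0.12079003]
[ 62  53  19  22 254] [245.84645669 183.43700787] [0.57417976 0.05414155] [0.56082021 0.05309555]
[ 37  59  16  17 209] [219.71291866 186.84210526] [0.55904758 0.13232626] [0.54644943 0.12734626]
[84 75 14 17 60] [265.9        203.01666667] [ 0.5175007  -0.00935391] [ 0.50699306 -0.00720502]
[20 81 16 14 54] [202.7037037  207.59259259] [0.49271777 0.17834818] [0.48345713 0.1710525 ]
[ 52 102   7  15  94] [229.9893617  228.26595745] [0.4356856  0.09285785] [0.42929464 0.08986377]
[ 12 111  14  14  93] [193.94623656 238.29032258] [0.4001687  0.19644564] [0.39556484 0.18823936]
```

View pics/w3.png

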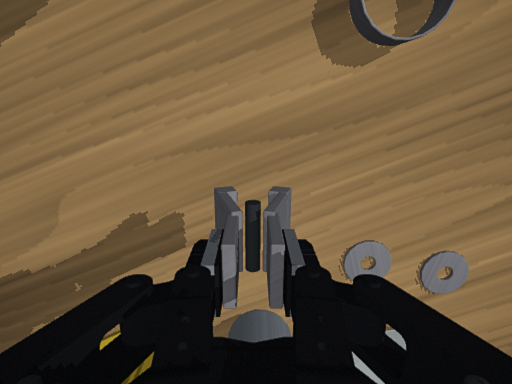

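The clip is lifted upright and looks the same in the hand. The average of the four plates puts the axis near (0.599, 0.097), and the marked plate lies near (0.5175, −0.009) at an angle of about 232.7°. I'll hover beside the plate with the wrist camera over it.

Call:
arm_command --pt "0 0 35 0 24.5" --pt "15 44 35 -3 24.5" --pt "31 90 35 -7 24.5" --pt "47 137 35 -11 24.5" --pt "63 184 35 -15.5 24.5" --pt "79 231 35 -15.5 24.5" --pt "94 275 35 -15.5 24.5" --pt "94 275 35 -15.5 24.5" --pt "94 275 35 -15.5 24.5" --pt "94 275 35 -15.5 24.5"

```text
clock: 5.65
tcp_pos: [0.5743, -0.0539, 0.342]
ee_rot: [-0.002, 0.319, 0.948, -0.0]
wrist_force: [-0.1, -0.2, -1.3]
opening: 0.0251
grip_force: 26.7
```

Run:
```python
from h import *
s=get_state();print(s["clock"],s["tcp_pos"],s["ee_rot"],s["opening"],s["grip_force"],s["joints"])
c=get_calibration("wrist");im=get_image("wrist");np.savez("w4.npz",**c,tcp=s["tcp_pos"])
cv2.imwrite("pics/w4.png",cv2.resize(im[:,:,::-1],(768,576),interpolation=cv2.INTER_CUBIC))
print(proj(c,[.5175,-.0094,.058])*1.5)
c=dict(np.load("w3.npz"));z=.3088-.1865
p=(onz(c,253,201,z)+onz(c,253,271,z))/2;print("pin rel tcp",p-s["tcp_pos"]*0-[.4807,-.3281,.3088], onz(c,253,201,z)-onz(c,253,271,z))
t=get_calibration("top")
for z in(.0,.01):print("tongue",onz(t,229.99,228.27,z), onz(t,231,236,z))
```

```text
5.65 [ 0.57432333 -0.05385646  0.34202301] [-1.51044364e-03  3.19085923e-01  9.47724473e-01 -4.64117755e-04] 0.025061170869724765 26.663755774497986 [-1.91641868e-01  1.67772612e-01  1.40537202e+00 -5.19058165e-04
  1.57156538e+00 -1.11290727e+00]
[382.33826344 143.97168661]
pin rel tcp [-0.00051972  0.00064853 -0.1865    ] [-3.68242551e-02  1.46156024e-02  2.77555756e-17]
tongue [0.44229237 0.09595603 0.        ] [0.41856438 0.09121797 0.        ]
tongue [0.44115123 0.09542139 0.01      ] [0.41762588 0.0907238  0.01      ]
```

View pics/w4.png

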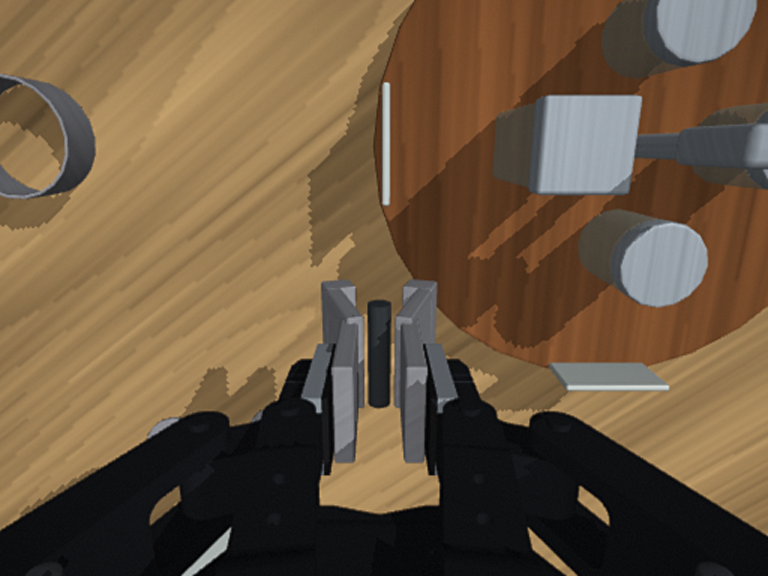

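The wrist view (1.5×) shows the plate's top edge running from (386,83) to (387,205), nearly parallel to the clip's pin. The square jar is at (590,145) and the handle lies to its right.

Run:
```python
from h import *
c=dict(np.load("w4.npz"));P=lambda u,v,z:onz(c,u/1.5,v/1.5,z)
a,b=P(386.5,83,.058),P(387,205,.058);d=a-b;m=(a+b)/2
print("plate",m,"len",np.linalg.norm(d),"edge ang",np.degrees(np.arctan2(d[1],d[0])))
# jar lid corners
q=[P(545,96,.114),P(641,96,.114),P(632,192,.114),P(537,192,.114)]
l=sum(q)/4;print("lid",l,"dist lid-plate",np.linalg.norm((l-m)[:2]),"dir",np.degrees(np.arctan2(*(l-m)[1::-1])))
print("axis est",m+135/79*(l-m))
pin=(P(379,302,.1555)+P(379,405,.1555))/2;print("pin-tcp",pin-c["tcp"])
n=np.array([.319086,.947724]);print("yaw",2*np.degrees(np.arctan2(n[1],n[0]))-90)
t=dict(get_calibration("top"));
```

```text
plate [ 0.51962761 -0.0082313   0.058     ] len 0.0587876971148794 edge ang 143.28197165102998
lid [0.56640859 0.05398627 0.114     ] dist lid-plate 0.0778426957100039 dir 53.06073285983461
axis est [0.59956979 0.09808985 0.1536962 ]
pin-tcp [-0.00151223  0.00046715 -0.18652301]
yaw 52.78461738312811
```

The plate is centred at (0.520, −0.008), and the length, bearing and lid distance all agree with the given sizes. I'll move over it and descend.

Call:
arm_command --pt "-27 23 0 0.5 24.5" --pt "-54 45.5 0 0.5 24.5" --pt "-54 45.5 0 0.5 24.5" --pt "-54 45.5 0 0.5 24.5" --pt "-54 45.5 -30 0.5 24.5" --pt "-54 45.5 -50 0.5 24.5" --pt "-54 45.5 -60 0.5 24.5" --pt "-54 45.5 -70 0.5 24.5" --pt "-54 45.5 -80 0.5 24.5" --pt "-54 45.5 -88 0.5 24.5" --pt "-54 45.5 -88 0.5 24.5" --pt "-54 45.5 -88 0.5 24.5" --pt "-54 45.5 -88 0.5 24.5"

```text
clock: 7.0
tcp_pos: [0.521, -0.0077, 0.2565]
ee_rot: [0.001, 0.315, 0.949, 0.0]
wrist_force: [-0.1, 0.7, -0.4]
opening: 0.0248
grip_force: 26.7
```

Run:
```python
from h import *
s=get_state();print(s["clock"],s["tcp_pos"],s["ee_rot"],s["opening"],s["grip_force"],s["wrist_force"])
c=get_calibration("wrist");im=get_image("wrist");np.savez("w5.npz",**c,tcp=s["tcp_pos"])
sc=get_image("scene")
o=np.zeros((576,800,3),np.uint8)
o[:288,:384]=cv2.resize(im[:,:,::-1],(384,288),interpolation=cv2.INTER_AREA)
cr=sc[130:260,200:350,::-1];o[:347,390:790]=cv2.resize(cr,(400,347),interpolation=cv2.INTER_CUBIC)
o[290:,:384]=cv2.resize(im[150:290,160:345,::-1],(384,286),interpolation=cv2.INTER_CUBIC)
cv2.imwrite("pics/w5.png",o)
```

```text
7.0 [ 0.52098664 -0.00771929  0.25654693] [8.01720999e-04 3.14615572e-01 9.49218814e-01 2.03528941e-04] 0.024834936123128776 26.672993302345276 [-0.07388809  0.74810379 -0.44866753]
```

View pics/w5.png

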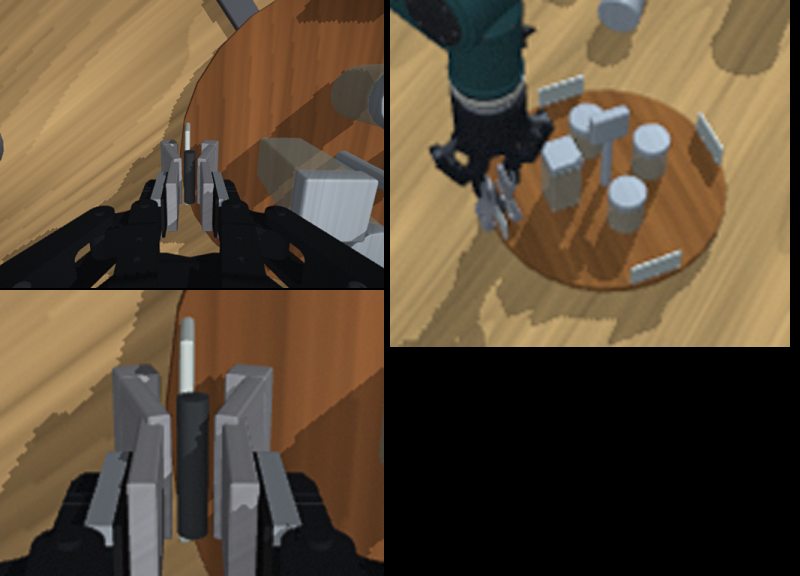

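The view shows the plate between the gaping jaws, about 1.5 mm outward of the pin, with the clip upright. I'll nudge it, lower 3 mm, release and rise.

Call:
arm_command --pt "-1 -1 -3 0 24.5" --pt "-1 -1 -3 0 24.5" --pt "-1 -1 -3 0 27" --pt "-1 -1 -3 0 31" --pt "-1 -1 -3 0 36" --pt "-1 -1 -3 0 42" --pt "-1 -1 -3 0 50" --pt "-1 -1 -3 0 58" --pt "-1 -1 -3 0 62" --pt "-1 -1 -3 0 62" --pt "-1 -1 -3 0 62" --pt "-1 -1 20 0 62" --pt "-1 -1 50 0 62" --pt "-1 -1 90 0 62" --pt "-1 -1 90 0 62"

```text
clock: 8.6
tcp_pos: [0.521, -0.0089, 0.3527]
ee_rot: [0.006, 0.315, 0.949, 0.001]
wrist_force: [0.9, 0.2, 0.9]
opening: 0.062
grip_force: 0.0
```

Run:
```python
from h import *
s=get_state();print(s["clock"],s["tcp_pos"],s["ee_rot"],s["opening"],s["grip_force"],s["wrist_force"])
c=get_calibration("wrist");im=get_image("wrist");np.savez("w6.npz",**c,tcp=s["tcp_pos"])
sc=get_image("scene")
o=np.zeros((576,800,3),np.uint8)
cr=sc[130:260,200:350,::-1];o[:347,400:800]=cv2.resize(cr,(400,347),interpolation=cv2.INTER_CUBIC)
o[:,:400]=cv2.resize(im[80:368,160:360,::-1],(400,576),interpolation=cv2.INTER_CUBIC)
cv2.imwrite("pics/w6.png",o)
```

```text
8.6 [ 0.52098615 -0.00890365  0.35272964] [0.00634705 0.31466906 0.94917935 0.0012863 ] 0.06196250025673101 0.0 [0.93397243 0.18736094 0.92539959]
```

View pics/w6.png

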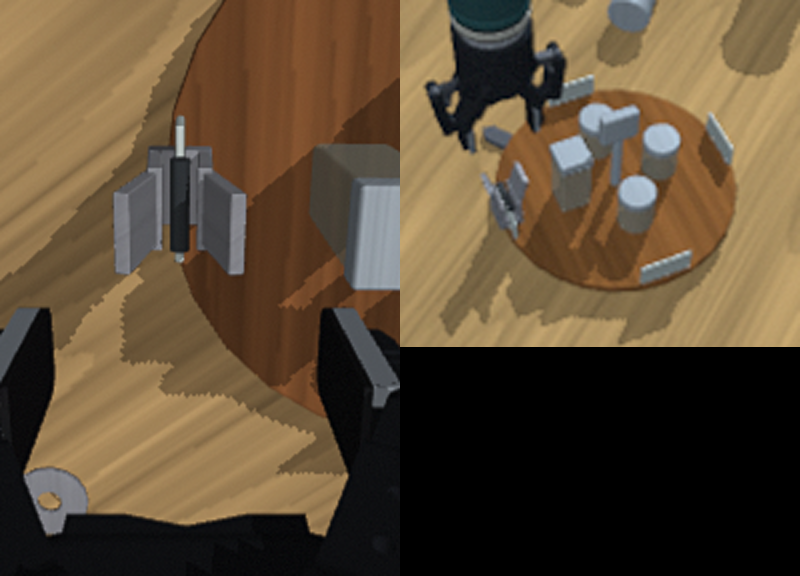

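The clip stands upright on the plate, and plate is visible beyond both ends of the pin (crop (180,117) and (179,264)). From here I work numerically.

Run:
```python
from h import *
c=dict(np.load("w6.npz"))
a,b=onz(c,250,138.5,.058),onz(c,249.5,212,.058);p,q=onz(c,250,158.5,.067),onz(c,250,205,.067)
print("plate",(a+b)/2,np.linalg.norm(a-b),"clip",(p+q)/2,np.linalg.norm(p-q))
ax=np.array([.5993,.0975])
for n,f,box in(("top","pics/t0.png",(222,216,240,240)),("scene","pics/s0.png",(226,172,246,192))):
    im=cv2.imread(f).astype(int);k=get_calibration(n);x0,y0,x1,y1=box
    M=(np.ptp(im,axis=2)<25)[y0:y1,x0:x1].astype(np.uint8)
    nn,l,st,ce=cv2.connectedComponentsWithStats(M);i=1+np.argmax(st[1:,4])
    v,u=np.nonzero(l==i);W=np.array([onz(k,x+x0,y+y0,.008)[:2] for x,y in zip(u,v)])
    m=W.mean(0);d=m-ax;e=np.linalg.svd(W-m)[2][0]
    print(n,len(W),m,"dir from axis",np.degrees(np.arctan2(d[1],d[0]))%360,"long axis",np.degrees(np.arctan2(e[1],e[0]))%180,np.linalg.norm(W-ax,axis=1).min(),np.linalg.norm(W-ax,axis=1).max())
# tongue as seen from w5 (stored picture, half-size at top-left)
im=cv2.imread("pics/w5.png")[0:30,200:275].astype(int);k=dict(np.load("w5.npz"))
v,u=np.nonzero((im.max(2)<110)&(np.ptp(im,axis=2)<22))
W=np.array([onz(k,(x+200)*4/3,y*4/3,.01)[:2] for x,y in zip(u,v)]);r=np.linalg.norm(W-ax,axis=1)
for lo in np.arange(.14,.19,.01):
    s=W[(r>lo)&(r<lo+.01)]
    if len(s)>3: g=np.degrees(np.arctan2(s[:,1]-ax[1],s[:,0]-ax[0]))%360;print(round(lo,3),len(s),g.min(),g.max())
```

```text
plate [ 0.51799154 -0.00743761  0.058     ] 0.06349780805672176 clip [ 0.52013    -0.00876149  0.067     ] 0.039231706387993295
top 94 [0.44141852 0.09553271] dir from axis 180.7139003219783 long axis 3.6636428567507267 0.1383229435647738 0.18184076404338714
scene 64 [0.43867858 0.09570787] dir from axis 180.63924921994047 long axis 168.76580408954493 0.14382545755160717 0.1805963958109184
0.14 383 176.12949698377093 185.27642648853237
0.15 285 176.62181188064764 184.9254942756484
0.16 63 181.58983392696595 184.67683143509697
```

Call:
arm_command --pt "0 0 20 8 62" --pt "16 20 20 16 62" --pt "32 42 20 24 62" --pt "48 64 20 32 62" --pt "64 86 20 40 62" --pt "78 106 20 48 62" --pt "78 106 20 56 62" --pt "78 106 20 64 62" --pt "78 106 20 72 62" --pt "78 106 20 80 62" --pt "78 106 20 88 62" --pt "78 106 20 90 62" --pt "78 106 20 90 62" --pt "78 106 20 90 62"

```text
clock: 10.1
tcp_pos: [0.5975, 0.0972, 0.3641]
ee_rot: [-0.001, -0.448, 0.894, 0.001]
wrist_force: [0.0, -0.0, -0.3]
opening: 0.0615
grip_force: 0.0
```

Run:
```python
from h import *
s=get_state();print(s["clock"],s["tcp_pos"],s["ee_rot"],s["joints"])
c=get_calibration("wrist");im=get_image("wrist")[:,:,::-1].copy();np.savez("w7.npz",**c,tcp=s["tcp_pos"],im=im)
print("handle top proj",proj(c,[.5993,.0975,.154]),"tongue",proj(c,[.43,.095,.01]),"clip",proj(c,[.52,-.008,.1]))
a=im.astype(int);G=((np.ptp(a,axis=2)<25)&(a.max(2)>60)).astype(np.uint8)
n,l,st,ce=cv2.connectedComponentsWithStats(G)
for i in range(1,n):
    if st[i,4]>80: print(st[i],ce[i].round(1),a[l==i].mean(0).round(),onz(c,*ce[i],.154)[:2].round(4),onz(c,*ce[i],.01)[:2].round(4))
```

```text
10.1 [0.59752283 0.09723804 0.36413507] [-1.28840977e-03 -4.48275458e-01  8.93894348e-01  5.90832099e-04] [ 6.76665154e-02  2.22017032e-01  1.29768936e+00  9.30802703e-05
  1.62471958e+00 -2.43279625e+00]
handle top proj [247.08996616 222.32365196] tongue [392.43556547  61.26433101] clip [248.02981039  -1.42980327]
[ 211   11   78   28 1402] [248.9  24.4] [111. 109. 107.] [0.5345 0.013 ] [ 0.5187 -0.0101]
[364  51  43  39 867] [386.3  68.2] [89. 83. 80.] [0.4897 0.0723] [0.4376 0.0969]
[ 220   94   57   59 3215] [247.9 122.8] [179. 171. 162.] [0.5641 0.0515] [0.5722 0.0594]
[448 129  64  21 971] [480.8 138.9] [78. 73. 71.] [0.4665 0.1353] [0.3957 0.2108]
[  90  144   25   70 1210] [102.2 176.9] [133. 135. 129.] [0.6486 0.0261] [0.7247 0.0135]
[ 382  146   25   70 1167] [394.  179.3] [95. 96. 92.] [0.5164 0.1266] [0.4859 0.1951]
[ 153  154   60   61 2650] [182.8 184.6] [152. 147. 141.] [0.6148 0.057 ] [0.6638 0.0693]
[ 286  155   58   61 2578] [313.4 185.8] [157. 152. 146.] [0.5553 0.1023] [0.5563 0.1512]
[ 223  169   50  107 3382] [247.4 230.4] [152. 146. 139.] [0.6023 0.1018] [0.6411 0.1502]
[145 234  34  50 566] [160.9 257.7] [84. 80. 76.] [0.6555 0.0845] [0.7373 0.1189]
[327 234  34  50 566] [344.1 257.6] [79. 75. 71.] [0.5657 0.1515] [0.5749 0.2401]
[ 442  266   70   71 2445] [483.1 294.1] [110. 105.  99.] [0.5087 0.2262] [0.4721 0.375 ]
[ 218  294   60   22 1183] [247.4 304.4] [110. 112. 107.] [0.633  0.1426] [0.6966 0.224 ]
```

The clip sits within about 2.5 mm of the plate's middle. The tongue lies at about 180.5° from the axis and the plate at 233.1°, so about −52.6° of turn is needed. I'll grip the handle now.

Call:
arm_command --pt "2 0 -20 0 62" --pt "2 0 -45 0 62" --pt "2 0 -60 0 62" --pt "2 0 -71 0 62" --pt "2 0 -71 0 62" --pt "2 0 -71 0 50" --pt "2 0 -71 0 40" --pt "2 0 -71 0 30" --pt "2 0 -71 0 20" --pt "2 0 -71 0 10" --pt "2 0 -71 0 8" --pt "2 0 -71 0 8" --pt "2 0 -71 0 8" --pt "2 0 -71 0 8" --pt "2 0 -71 0 8"

```text
clock: 11.65
tcp_pos: [0.6004, 0.0968, 0.2958]
ee_rot: [0.001, -0.449, 0.894, -0.001]
wrist_force: [3.6, -2.9, 2.5]
opening: 0.0129
grip_force: 59.4
```

Run:
```python
from h import *
s=get_state()
for k in("clock","tcp_pos","ee_rot","opening","grip_force","wrist_force","wrist_torque"):print(k,s[k])
c=get_calibration("wrist");im=get_image("wrist")[:,:,::-1].copy();np.savez("w8.npz",**c,tcp=s["tcp_pos"],im=im)
a=im.astype(int);G=((np.ptp(a,axis=2)<25)&(a.max(2)>60)).astype(np.uint8)
print("tongue",proj(c,[.43,.095,.01]),"clip",proj(c,[.52,-.008,.1]),"lid",proj(c,[.566,.054,.114]))
n,l,st,ce=cv2.connectedComponentsWithStats(G)
for i in range(1,n):
    if st[i,4]>150: print(st[i],ce[i].round(1),onz(c,*ce[i],.114)[:2].round(4),onz(c,*ce[i],.01)[:2].round(4))
```

```text
clock 11.65
tcp_pos [0.60035437 0.09680482 0.29579359]
ee_rot [ 0.0013119  -0.44852354  0.89376944 -0.0010453 ]
opening 0.012859453987604734
grip_force 59.402233958244324
wrist_force [ 3.6009388  -2.90942778  2.50849864]
wrist_torque [-0.2560918  -0.33958652  0.13753852]
tongue [438.41053316  48.04309999] clip [254.5337795  -52.61829528] lid [254.71350803 130.37022816]
[219   0  66  17 970] [253.5   7.7] [0.5363 0.0132] [ 0.5219 -0.0063]
[ 402   34   56   50 1404] [430.8  56.3] [0.4863 0.074 ] [0.4371 0.0967]
[ 211   89   84   83 6647] [252.8 129.3] [0.5664 0.0531] [0.5728 0.0612]
[  45  155   41   91 2409] [ 65.4 197.4] [0.6594 0.0248] [0.7302 0.0133]
[ 421  156   41   91 2431] [440.8 198.5] [0.513  0.1344] [0.4823 0.199 ]
[ 126  167   81   84 4857] [166.9 209.5] [0.6237 0.0591] [0.6698 0.0714]
[ 300  168   81   84 4794] [339.  210.1] [0.5559 0.1099] [0.555  0.1575]
[ 217  186   59  145 5013] [249.9 262.5] [0.6083 0.1068] [0.6438 0.1522]
[271 229  18  46 476] [278.7 249.4] [0.592  0.1096] [0.6162 0.157 ]
[ 487  304   25   56 1007] [501.1 330.9] [0.5222 0.2231] [0.4979 0.3493]
[229 337  48   6 170] [252.8 338.5] [0.6353 0.1456] [0.6896 0.218 ]
```

The handle is gripped (13 mm opening, 59 N). I'll turn smoothly by about −52°.

Call:
arm_command --pt "0 0 0 -1 8" --pt "0 0 0 -3 8" --pt "0 0 0 -6 8" --pt "0 0 0 -10 8" --pt "0 0 0 -14 8" --pt "0 0 0 -18 8" --pt "0 0 0 -22 8" --pt "0 0 0 -26 8" --pt "0 0 0 -30 8" --pt "0 0 0 -34 8" --pt "0 0 0 -38 8" --pt "0 0 0 -42 8" --pt "0 0 0 -46 8" --pt "0 0 0 -49 8" --pt "0 0 0 -51 8" --pt "0 0 0 -52 8" --pt "0 0 0 -52 8" --pt "0 0 0 -52 8" --pt "0 0 0 -52 8"

```text
clock: 13.6
tcp_pos: [0.5998, 0.0979, 0.2958]
ee_rot: [0.001, -0.012, 1.0, 0.001]
wrist_force: [1.0, 2.5, 5.2]
opening: 0.0134
grip_force: 59.9
```

Run:
```python
from h import *
s=get_state()
for k in("clock","tcp_pos","ee_rot","opening","grip_force","wrist_force","wrist_torque"):print(k,s[k])
q=s["ee_rot"];print("yaw",2*np.degrees(np.arctan2(q[2],q[1]))-90)
ax=np.array([.5993,.0975])
c=get_calibration("wrist");im=get_image("wrist")[:,:,::-1].copy();np.savez("w9.npz",**c,tcp=s["tcp_pos"],im=im)
sc=get_image("scene")[:,:,::-1];cv2.imwrite("pics/s9.png",sc)
ang=lambda p:np.degrees(np.arctan2(p[1]-ax[1],p[0]-ax[0]))%360
print("tongue",proj(c,[.425,.0955,.01]),"plate",proj(c,[.4645,.096,.058]),"lid",proj(c,[.5205,.0965,.114]))
a=im.astype(int);G=((np.ptp(a,axis=2)<25)&(a.max(2)>60)).astype(np.uint8)
n,l,st,ce=cv2.connectedComponentsWithStats(G)
for i in range(1,n):
    if st[i,4]>100: print(st[i],ce[i].round(1),[round(ang(onz(c,*ce[i],z)),2) for z in(.01,.058,.1,.114)],a[l==i].mean(0).round())
# other plates' direction in scene view: white components near rim
k=get_calibration("scene");b=sc.astype(int);G=((np.ptp(b,axis=2)<35)&(b.max(2)>110)).astype(np.uint8)
n,l,st,ce=cv2.connectedComponentsWithStats(G)
for i in range(1,n):
    p=onz(k,*ce[i],.045)[:2]
    if st[i,4]>20 and abs(np.linalg.norm(p-ax)-.135)<.02: print("scene",st[i],p,ang(p))
```

```text
clock 13.6
tcp_pos [0.59983958 0.09787413 0.2957543 ]
ee_rot [ 8.91455013e-04 -1.18526798e-02  9.99928961e-01  8.89924787e-04]
opening 0.01341109561107356
grip_force 59.91168916225433
wrist_force [0.95821165 2.47265154 5.20027474]
wrist_torque [ 0.31706302 -0.21340037 -0.0831456 ]
yaw 91.35824994116334
tongue [253.3322896  -66.70440483] plate [252.88262682 -24.48001355] lid [251.35489862  76.13148506]
[ 212   89   83   82 6623] [252.8 129. ] [np.float64(179.09), np.float64(179.46), np.float64(179.73), np.float64(179.81)] [201. 192. 183.]
[  44  154   41   91 2428] [ 64.1 197.1] [np.float64(275.02), np.float64(268.87), np.float64(260.6), np.float64(256.93)] [125. 127. 122.]
[ 420  156   41   91 2420] [439.7 198.6] [np.float64(87.21), np.float64(93.25), np.float64(101.32), np.float64(104.9)] [111. 113. 108.]
[ 125  168   81   83 4766] [165.5 209.8] [np.float64(287.87), np.float64(275.02), np.float64(257.11), np.float64(249.54)] [130. 127. 123.]
[ 299  169   81   83 4781] [338.1 210.6] [np.float64(74.74), np.float64(87.22), np.float64(104.41), np.float64(111.67)] [165. 161. 155.]
[ 230  186   59  145 5004] [255.  262.2] [np.float64(4.41), np.float64(5.63), np.float64(9.32), np.float64(13.6)] [132. 126. 119.]
[217 229  18  46 486] [226.2 249.5] [np.float64(341.17), np.float64(334.36), np.float64(313.56), np.float64(293.73)] [86. 82. 77.]
[503 330   9  30 169] [508.2 346. ] [np.float64(58.4), np.float64(61.22), np.float64(65.31), np.float64(67.28)] [78. 80. 77.]
[229 337  47   6 140] [251.  338.9] [np.float64(1.39), np.float64(1.51), np.float64(1.71), np.float64(1.84)] [108. 110. 105.]
scene [292 159  17  14 117] [0.60060147 0.23343549] 89.45145692834193
scene [245 164   6   8  21] [0.45980413 0.13827522] 163.7061385902792
scene [316 203  10  17  40] [0.73609413 0.10646826] 3.7509579159340003
scene [250 221  19  14 112] [ 0.60481499 -0.03626457] 272.3609133244405
```

Run:
```python
from h import *
ax=np.array([.5995,.0973])
for f,box in(("w7.npz",(355,42,415,98)),("w8.npz",(392,25,468,95))):
    c=dict(np.load(f));im=c["im"].astype(int);x0,y0,x1,y1=box
    s=im[y0:y1,x0:x1];g=((np.ptp(s,axis=2)<25)&(s.max(2)>30))
    b=s.max(2)[g];print(f,np.histogram(b,bins=range(30,130,10)))
    for lo,hi in((30,75),(75,140)):
        M=(g&(s.max(2)>=lo)&(s.max(2)<hi)).astype(np.uint8)
        n,l,st,ce=cv2.connectedComponentsWithStats(M);i=1+np.argmax(st[1:,4]);v,u=np.nonzero(l==i)
        W=np.array([onz(c,x+x0,y+y0,.01)[:2] for x,y in zip(u,v)])
        print(lo,hi,len(W),"mean",W.mean(0))
        for xx in np.arange(.415,.456,.01):
            q=W[abs(W[:,0]-xx)<.003]
            if len(q)>3: print("   x",xx.round(3),"y",q[:,1].min().round(4),q[:,1].max().round(4),q[:,1].mean().round(4))
```

```text
w7.npz (array([  0,  30,  20,  25,  17, 563, 190,  62,  20]), array([ 30,  40,  50,  60,  70,  80,  90, 100, 110, 120]))
30 75 82 mean [0.44138948 0.08628421]
   x 0.435 y 0.0852 0.0873 0.0862
   x 0.445 y 0.0853 0.0873 0.0863
   x 0.455 y 0.0853 0.0874 0.0864
75 140 843 mean [0.43764487 0.09715727]
   x 0.415 y 0.0952 0.0986 0.0968
   x 0.425 y 0.087 0.1069 0.0967
   x 0.435 y 0.0874 0.1072 0.0972
   x 0.445 y 0.0875 0.1073 0.0973
   x 0.455 y 0.0876 0.1072 0.097
w8.npz (array([   2,   49,   32,   26,   34,   23, 1122,  100,   77]), array([ 30,  40,  50,  60,  70,  80,  90, 100, 110, 120]))
30 75 127 mean [0.44115683 0.08599411]
   x 0.425 y 0.0858 0.0874 0.0865
   x 0.435 y 0.0848 0.0869 0.0859
   x 0.445 y 0.0849 0.0871 0.086
   x 0.455 y 0.0851 0.0871 0.0861
75 140 1366 mean [0.43699257 0.09695687]
   x 0.415 y 0.0951 0.099 0.0968
   x 0.425 y 0.0865 0.1072 0.0968
   x 0.435 y 0.0871 0.1071 0.097
   x 0.445 y 0.0872 0.1072 0.0972
   x 0.455 y 0.0872 0.1071 0.0964
```

In the wrist view the tongue lies at about 180.2°, and the side plates put the marked plate at about 181.1°. I'll turn a further −1° and check.

Call:
arm_command --pt "0 0 0 -0.5 8" --pt "0 0 0 -1 8" --pt "0 0 0 -1 8" --pt "0 0 0 -1 8" --pt "0 0 0 -1 8" --pt "0 0 0 -1 8"

```text
clock: 14.3
tcp_pos: [0.5998, 0.0979, 0.2958]
ee_rot: [0.001, -0.003, 1.0, 0.001]
wrist_force: [1.1, 2.4, 5.5]
opening: 0.0131
grip_force: 59.9
```

Run:
```python
from h import *
s=get_state()
for k in("clock","tcp_pos","opening","grip_force","wrist_force","wrist_torque"):print(k,s[k])
q=s["ee_rot"];print("yaw",2*np.degrees(np.arctan2(q[2],q[1]))-90,abs(s["joint_velocities"]).max())
c=get_calibration("wrist");im=get_image("wrist")[:,:,::-1];a=im.astype(int)
G=((np.ptp(a,axis=2)<25)&(a.max(2)>60)).astype(np.uint8);n,l,st,ce=cv2.connectedComponentsWithStats(G)
P=[onz(c,*ce[i],.045)[:2] for i in range(1,n) if st[i,4]>1500 and 35<st[i,2]<48]
d=P[1]-P[0];print(P,"plate dir",np.degrees(np.arctan2(d[1],d[0]))+90,np.linalg.norm(d))
# clip in the scene and top views: grey blob in front of the carousel
for nm in("scene","top"):
    im=get_image(nm)[:,:,::-1].astype(int);k=get_calibration(nm);u,v=proj(k,[.4645,.097,.08]).astype(int)
    x0,y0=u-16,v-16;M=(np.ptp(im[y0:v+16,x0:u+16],axis=2)<30).astype(np.uint8)
    n,l,st,ce=cv2.connectedComponentsWithStats(M)
    print(nm,(u,v));[print("  ",st[i],(ce[i]+[x0,y0]).round(1),onz(k,*(ce[i]+[x0,y0]),.075)[:2].round(4)) for i in range(1,n) if st[i,4]>15]
    print("  expect top/bottom",proj(k,[.4645,.097,.103]),proj(k,[.4645,.097,.028]))
```

```text
clock 14.3
tcp_pos [0.59984025 0.0979173  0.29577347]
opening 0.01310513260602251
grip_force 59.933218359947205
wrist_force [1.14860435 2.38602903 5.49293635]
wrist_torque [ 0.35663139 -0.2236559  -0.01141564]
yaw 90.37522461743819 0.001908275439588639
[array([ 0.59913671, -0.0347275 ]), array([0.59817853, 0.23234991])] plate dir 180.20555632519597 0.26707912611691026
scene (np.int64(241), np.int64(169))
   [15  0 10  9 51] [245.3 156.3] [0.4419 0.1538]
   [  6   6  21  26 310] [241.1 173.5] [0.468 0.087]
  expect top/bottom [241.43956516 165.2035198 ] [242.41581994 179.96907861]
top (np.int64(228), np.int64(217))
   [  0   0  32  32 330] [232.  210.4] [0.4867 0.0895]
  expect top/bottom [228.50294521 216.27536572] [229.72155911 219.91446471]
```

The plate direction of 180.2° matches the tongue at 180.2°. The clip is still in place on the plate, and the handle is gripped and still.

```bash
python3 -c "from cell import robot; print(robot.job_done())"
```

```text
the job is handed in; nothing more can be done
None
```

The clip is on the square jar's plate, upright and about 2.5 mm from its middle; the plate is lined up with the tongue to within measurement (180.2° each), and I handed the job in at about 14 s with the arm still gripping the handle.

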